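Close up the test kiln for a bisque firing

ROBOT

A 6-joint arm with a two-finger parallel gripper is mounted at the origin on a cart in front of the work surface, level with it; the furniture and walls round the work are solid. World frame = base frame: x ahead of the robot, y to its left, z up, the work surface at z = 0. Lengths are in m, angles in rad, forces in N, time in s.
With the tool pointing down it reaches from about 0.325 to 0.775 m from the base axis. Payload 5.5 kg.
Tool frame: the origin (TCP) lies midway between the tips of the shut fingers; the grasp point (between the pads) lies behind it (r.grip_depth is the y of the grasp point in the tool frame, in m); y points along the fingers, z is the direction in which the jaws open and shut, and the axes are right-handed (so a half turn about y gives the same grasp; the last joint's range is limited). The gripper opens to 88 mm and grips with 3 to 60 N. Pads are 20 mm wide; open, the fingers measure 115 mm over their backs; the gripper's body (75 mm by 178 mm) begins 61 mm behind the grasp point.
Start: joints at [-1.299, 0.091, 1.231, -0, 1.82, -0.057], TCP at [0.194, -0.568, 0.223] pointing down, gripper open.
Joint ranges: [-2.87, 2.87], [-0.86, 2.18], [0.17, 2.46], [-1.51, 4.65], [0.06, 2.69], [-2.65, 2.65]. Speed limits (rad/s): [2.57, 2.57, 3.01, 3.14, 3.14, 3.14].

INTERFACE

Orientations are given as a 3x3 rotation matrix whose columns are the frame's x, y, z axes.
In Python, from rig import r gives the robot as it stands.
- The arm moves only by the tool step_arm, never from a script. Its argument "commands" is a list of rows, each a list of 6 numbers: the shift along the tool's x, y, z in m, then the turn, a rotation vector about the tool's x, y, z in rad. In form: [[tx, ty, tz, ax, ay, az], ...]. A call has 1 to 5 rows; each row shifts and turns the pose as measured when the row begins, along the tool's axes as they then stand; what a row does not reach is not made up. A row lasts 1/8 s, in which the tool goes at most 62.5 mm and 10.7 degrees, less where a joint would pass 70% of its speed; a pose out of reach is approached as far as the arm can. A call is refused whole if a number of a shift passes 0.0625 or a number of a turn 0.188, either way. A call with a gripper value outside its range is refused whole. "claw" is the closure, from 0 (fully open) to 1 (shut), set as the call begins (left out, the last holds). The fingers move at their own pace and stop on an object; "newtons" is the grip in N (left out, the last holds). Time passes only in rows, so rows that do not move let the fingers close. It gives the time, the measured TCP pose, the force and the opening at its end, in the units of the state.
- r.observe(): the state, without advancing time (a new reading comes with each control period).
- r.read_camera(name): name is "scene" or "side" or "wrist"; returns a dict with "frame" (420x560x3 uint8, red, green, blue), "fov_y" (degrees; the focal length in pixels is half the picture's height over the tangent of half this angle, whatever the lens; pixels are square), "cx", "cy" (the principal point, pixels), "R" (3x3) and "t" (3): a world point X has camera coordinates R X + t. Camera axes: x right, y down, z forward; pixel columns grow to the right and rows downward; lengths in m; the calibration is good to about 2 mm. A picture is of the moment at which its call begins. There is no depth.
- r.sign_off(): hands the job in, once; it reports no verdict.
Trained networks look in a picture, given as the dict that the camera call returned (one of the last four; its "shot" number tells which), for a name from the list of things; names that differ only in an ending like _2 or _b are one class to them, and where a whole thing is asked for, a point or a joint stands for the part that bears it (a point fixed in the world has none). Each returns a list of dicts, best first, with "p" (0 to 1); they miss things now and then, are a little off and sometimes report something else, mostly with a low value. They report only what shows in the picture. A call takes as long as a camera call.
- r.masks_of(picture, target): "mask" (420x560 bool, what is visible of it) and "bbox" ([left, top, right, bottom] in pixels, round what is visible of it).
The state is a dict: "time_s": time; "joints": joint angles; "qd": joint speeds; "tau": joint torques, N m; "tcp_pos": TCP position; "ee_rot": TCP orientation; "wrist_force": force on the tool from outside, world axes, zero at the start; "ft_torque": the same for the moment, N m; "width": finger opening in m.
Only numpy, scipy, OpenCV 4.12 (cv2) and the standard library are available. Lean on these libraries where they do the work, as an engineer would, in place of code of your own. Each camera call takes 0.05 s, during which the arm holds its last target.

TASK

The small test kiln is loaded with a raw cup and has to be made ready for its bisque firing: push its door fully shut without slamming it, then press the latch lever on the door down until it lies level, home behind its keeper, and slide the vent damper on the roof fully open so that the steam can get out. Do it with the fingertips, pushing gently (a few newtons are enough): nothing is to be gripped or picked up. Do not touch the raw cup in the chamber, and leave the other things on the table where they are.

Things in the scene. Friction and masses are not known exactly. Their poses are not given: they have to be found in the camera images.
- kiln: steel-clad front-loading test kiln, 240 x 240 x 270, on a 280 x 280 x 10 slab, fixed. Origin: centre of the slab's underside, on the table. Its x points to its back, y to its left seen from the front, z up; the front looks along its -x. In this frame (mm): shell front at x = -120, right side at y = -120, roof at z = 270.
- kiln_keeper (a point): top of the keeper, a fixed steel hook 12 wide beside the shut door's free edge; in the kiln's frame x = -183, y = -110, z = 236. Its arm reaches forward from the shell under the level lever, its upright lip stands in front of it (x = -181 to -185, flared top to -191). The lever drops between door and lip with 5 of play, so it must be up while the door is closed.
- door_hinge (a point): point on the door's upright hinge line, at mid height: x = -120, y = +112 in the kiln's frame (left side of the front).
- kiln_door (a joint): door angle, rad: 0 shut, growing as it opens (stop 1.5); starts at 0.5 to 0.95. The free edge swings out to the front and left. Slab 45 thick, outer face 45 from the hinge line (in front of it when shut), reaching 6 to 212 from it along the face, z = 63 to 263. 0.6 to 1 kg, no spring or catch, stays where left (friction 0.15 N m). Slamming means closing faster than 2 rad/s.
- door_push (a point): point on the flat outer face of the door, 100 from the hinge line along the face and 215 above the table, clear of the latch lever: a good place to push. Axes are the door's: its x points into the kiln, square to the face, z up.
- kiln_latch (a joint): angle of the latch lever, rad: 0 level, home in the keeper; grows as it is raised (stop 1.4); starts at 0.85 to 1.15. It turns in the plane of the door's face on a stiff pivot (0.09 N m) and stays where left. The lever is 6 thick, 16 high, and points to the kiln's right when level.
- latch_pivot (a point): the lever's pivot on the door's outer face, 177 from the hinge line along the face, 215 above the table; with the door shut x = -165, y = -65 in the kiln's frame.
- latch_peg (a point): middle of the round black handle peg that stands out square from the lever's end, 95 from the pivot: 14 in diameter, 38 long, with 32 between this point and the door's face. With the latch home it is at x = -197, y = -160, z = 215 in the kiln's frame.
- kiln_damper (a joint): travel of the vent damper on the roof, m: 0 vent covered, 0.055 (stop) fully open; starts at 0 to 0.012. It slides to the kiln's left (+y) and needs about 1.5 N.
- damper_tab (a point): point on the upright tab of the damper plate, 18 above the roof. The tab is 28 wide (along the kiln's x), 4 thick (this point is the middle of its thickness) and its top is 27 above the roof; the plate is 3 thick, 50 x 60. Position in the kiln's frame: x = -80, y = -28 + travel, z = 288. Push on its right side.
- raw_cup: brown unfired cup, 65 x 65 x 62, standing on the kiln shelf inside the chamber; origin at the centre of its underside, 116 above the table. Fragile: not to be touched.
- glaze_jar_0: lidded glaze jar with a pale body, 59 x 59 x 82, standing on the table; origin at the centre of its underside; bystander, to be left alone
- glaze_jar_1: lidded glaze jar with a rust-red body, 59 x 59 x 82, standing on the table; origin at the centre of its underside; bystander, to be left alone
- slip_cup_0: small off-white slip cup, 58 x 58 x 52, standing on the table; origin at the centre of its underside; bystander, to be left alone
- slip_cup_1: small blue slip cup, 52 x 52 x 45, standing on the table; origin at the centre of its underside; bystander, to be left alone
- pebble: grey burnishing pebble, 28 x 60 x 14, lying on the table; origin at the centre of its underside; bystander, to be left alone
- cutter_ring: round metal clay cutter, 70 x 70 x 32, on the table; origin at the centre of its underside; bystander, to be left alone
- rib: wooden throwing rib, 48 x 107 x 8, lying on the table; origin at the centre of its underside; bystander, to be left alone

How it is judged:
By the outcome, as a careful person would: the job done as asked, in the order asked, and still so for the second after the job is handed in, with the robot touching nothing.
It also fails if it takes over 54 s, if anything falls off the work surface, if the arm or the gripper's body presses on something with over 40 N, if the wrist force passes 120 N, or if a joint passes its speed limit or range.

## Working session

There is one attempt and no reset: what is moved stays moved. The work goes in short steps, Python scripts to look and compute and a tool call to move; the robot and the scene stay as the last step left them, time stands still between calls to the robot, and variables do not carry over. Pictures are saved under pics/ and viewed, and the job is handed in when it is done.

Besides the shell and the picture viewer there is one more tool, called after "Emit:" as a command line: name --pt "numbers of a row" for each row, then --argument value for the rest. step_arm: Moves the arm, as the interface text tells. Its arguments: {"type":"object","properties":{"commands":{"type":"array"},"claw":{"type":"number"},"newtons":{"type":"number"}},"required":["commands"]}

```bash
mkdir -p pics; ls; python3 - <<'E'
from rig import r
import cv2,json
s=r.observe();print({k:s[k] for k in('time_s','joints','tcp_pos','ee_rot','wrist_force','width')}, r.grip_depth)
for n in('scene','side','wrist'):
    p=r.read_camera(n);cv2.imwrite(f'pics/{n}0.png',p['frame'][:,:,::-1]);print(n,p['fov_y'],p['cx'],p['cy'],p['R'],p['t'])
    if n!='wrist':
        for t in('kiln','kiln_door','kiln_latch','latch_peg','kiln_damper','raw_cup'):
            m=r.masks_of(p,t);print(t,[(round(float(d['p']),2),d['bbox']) for d in m[:2]])
E
```

```text
pics
{'time_s': 0.0, 'joints': array([-1.29867111e+00,  9.18468722e-02,  1.23188542e+00, -1.93316110e-05,
        1.81982262e+00, -5.66698211e-02]), 'tcp_pos': array([ 0.19366788, -0.56755839,  0.22151434]), 'ee_rot': array([[-9.46433675e-01, -5.45459032e-04,  3.22897818e-01],
       [-3.22898265e-01,  1.88501249e-03, -9.46431803e-01],
       [-9.24266444e-05, -9.99998075e-01, -1.96016707e-03]]), 'wrist_force': array([-0.32841082,  0.48944816,  0.29195579]), 'width': 0.08783720722966153} -0.0187
scene 43.861019548181375 276.85233598297145 204.26713610340653 [[ 0.71155224  0.70259466  0.00735835]
 [ 0.59009047 -0.59186311 -0.54908223]
 [-0.3814271   0.39504279 -0.83573594]] [-0.38698838 -0.21721662  1.63159174]
kiln [(0.76, [166.3, 189.7, 363.6, 388.5])]
kiln_door [(0.77, [165.1, 184.5, 266.4, 265.2]), (0.23, [302.4, 129.4, 322.9, 161.0])]
kiln_latch [(0.49, [164.6, 201.1, 178.8, 206.4]), (0.4, [164.3, 188.4, 268.9, 258.7])]
latch_peg [(0.5, [164.6, 200.9, 177.2, 211.0])]
kiln_damper [(0.98, [240.4, 227.8, 272.5, 255.3])]
raw_cup []
side 47.863723526550494 276.21986474001085 205.1038980103784 [[-0.86454596  0.50237971 -0.0132254 ]
 [ 0.40956304  0.68907882 -0.59785325]
 [-0.291236   -0.52228824 -0.80149647]] [ 0.48168195 -0.10134211  1.75397665]
kiln [(0.84, [156.9, 122.9, 290.1, 287.2]), (0.71, [321.9, 296.7, 341.3, 310.3])]
kiln_door [(0.55, [265.6, 125.0, 291.9, 222.7])]
kiln_latch []
latch_peg [(0.54, [280.7, 125.5, 286.8, 159.6])]
kiln_damper [(0.7, [225.8, 159.9, 247.2, 180.8])]
raw_cup [(0.67, [284.1, 124.3, 287.2, 155.0])]
wrist 69.97797848111325 281.6444806668942 210.7051076226062 [[ 0.32202462 -0.94673049  0.00123621]
 [-0.91506953 -0.31091994  0.25685899]
 [-0.24279187 -0.08384614 -0.9664481 ]] [-0.60107092 -0.03045572  0.38954984]
```

View pics/scene0.png

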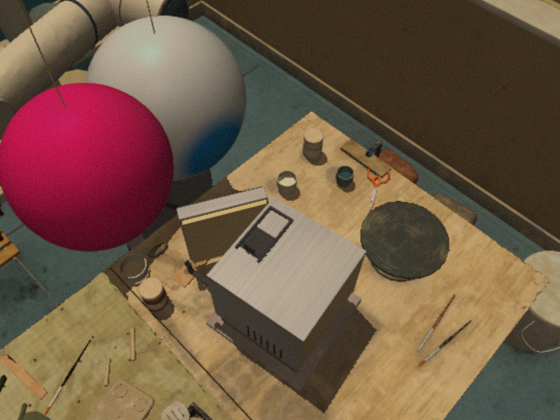

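View pics/side0.png

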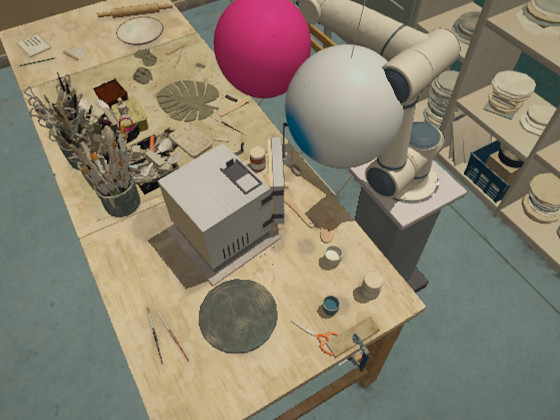

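View pics/wrist0.png

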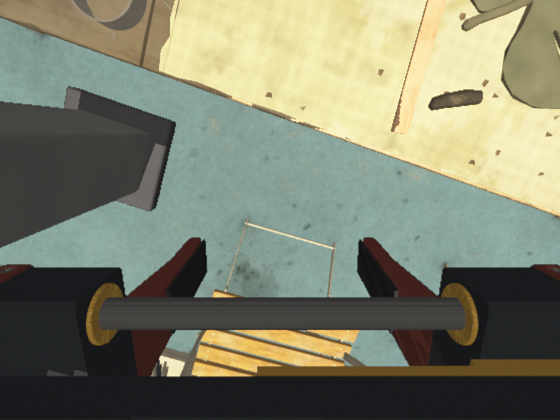

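The scene view shows the kiln roof with corners near (210,277), (278,198), (363,254) and (303,332). The door is open towards the robot, the damper is at about (265,235), and two balloons hang near the camera. I'll zoom in and fit the pose.

```bash
python3 - <<'E'
import cv2
a=cv2.imread('pics/scene0.png')[170:390,110:380];cv2.imwrite('pics/sc_z.png',cv2.resize(a,None,fx=2.7,fy=2.7,interpolation=cv2.INTER_CUBIC))
a=cv2.imread('pics/side0.png')[110:300,140:350];cv2.imwrite('pics/si_z.png',cv2.resize(a,None,fx=3.1,fy=3.1,interpolation=cv2.INTER_CUBIC))
E
```

```text
(no output)
```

View pics/sc_z.png

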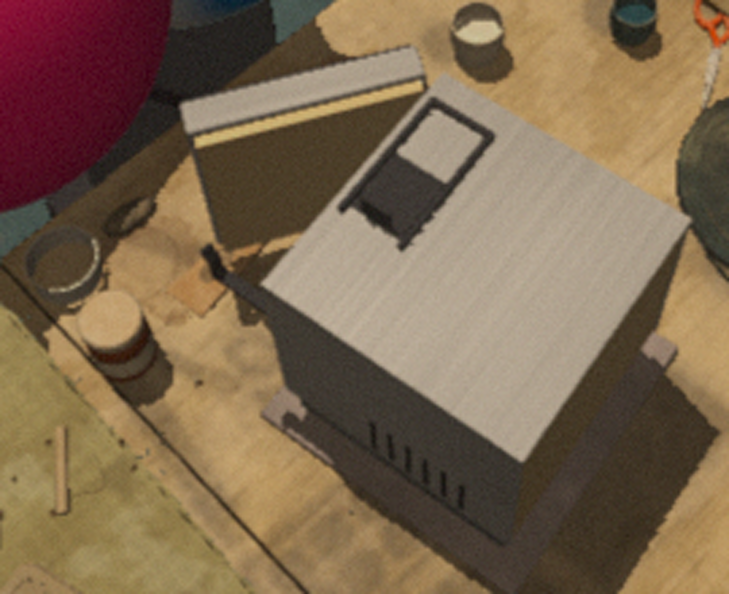

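View pics/si_z.png

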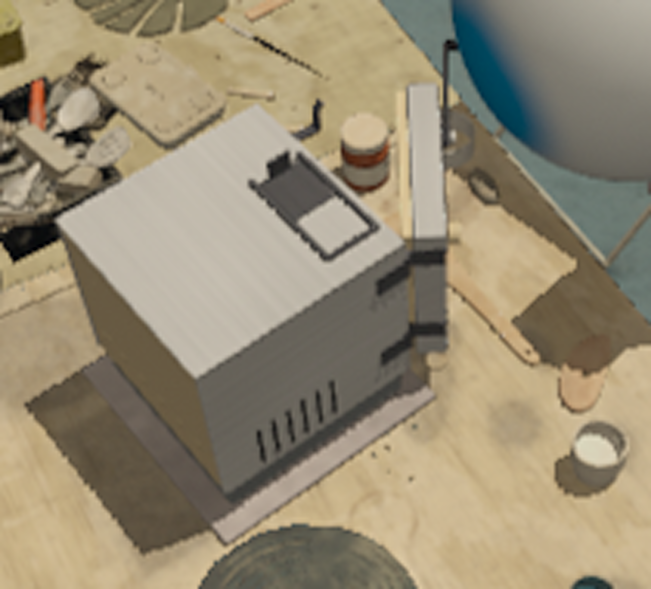

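```bash
cat > fit.py <<'E'
import numpy as np
from scipy.optimize import least_squares
CAM={'sc':(43.861019548181375,276.85233598297145,204.26713610340653,[[0.71155224,0.70259466,0.00735835],[0.59009047,-0.59186311,-0.54908223],[-0.3814271,0.39504279,-0.83573594]],[-0.38698838,-0.21721662,1.63159174]),
'si':(47.863723526550494,276.21986474001085,205.1038980103784,[[-0.86454596,0.50237971,-0.0132254],[0.40956304,0.68907882,-0.59785325],[-0.291236,-0.52228824,-0.80149647]],[0.48168195,-0.10134211,1.75397665])}
def proj(c,X):
    fv,cx,cy,R,t=CAM[c];f=210/np.tan(np.radians(fv)/2)
    p=np.asarray(R)@X+t;return np.array([cx+f*p[0]/p[2],cy+f*p[1]/p[2]])
def k2w(k,P):
    c,s=np.cos(k[2]),np.sin(k[2]);return np.array([k[0]+c*P[0]-s*P[1],k[1]+s*P[0]+c*P[1],P[2]])
def door(th,u,n,z):
    s,c=np.sin(th),np.cos(th);return np.array([-.120-s*u-c*n,.112-c*u+s*n,z])
def latch(th,a,l,off=.032):  # peg when lever angle a
    return door(th,.177+l*np.cos(a),.045+off,.215+l*np.sin(a))
E
python3 - <<'E'
from fit import *
zs=lambda x,y:np.array([110+x/2.7,170+y/2.7]);zi=lambda x,y:np.array([140+x/3.1,110+y/3.1])
K=[('sc',zs(262,287),(-.12,-.12)),('sc',zs(445,78),(-.12,.12)),('sc',zs(690,222),(.12,.12)),('sc',zs(523,460),(.12,-.12)),
('si',zi(257,107),(-.12,-.12)),('si',zi(60,217),(.12,-.12)),('si',zi(200,380),(.12,.12)),('si',zi(408,243),(-.12,.12))]
f=lambda p:np.concatenate([proj(c,k2w(p,(*q,.27)))-u for c,u,q in K])
s=least_squares(f,[.6,-.1,0]);k=s.x;print(k,s.fun.round(1))
D=[('sc',zs(183,102),(.212,.045,.263)),('sc',zs(413,47),(.006,.045,.263)),('si',zi(437,86),(.212,.045,.263)),('si',zi(447,237),(.006,.045,.263))]
g=lambda p:np.concatenate([proj(c,k2w(k,door(p[0],*q)))-u for c,u,q in D])
d=least_squares(g,[.7]);print(d.x,d.fun.round(1))
th=d.x[0]
for a in(.85,1,1.15):print(a,[(proj('si',k2w(k,latch(th,a,.095,o)))-[140,110])*3.1 for o in(.013,.032,.051)])
for t in(0,.006,.012):
  X=k2w(k,(-.08,-.028+t,.297));print(t,(proj('sc',X)-[110,170])*2.7,(proj('si',X)-[140,110])*3.1)
X=k2w(k,(-.183,-.11,.236));print('keeper',X,(proj('sc',X)-[110,170])*2.7,(proj('si',X)-[140,110])*3.1)
print('hinge',k2w(k,(-.12,.112,.163)),'push',k2w(k,door(th,.1,.045,.215)),'push shut',k2w(k,door(0,.1,.045,.215)),'peg home',k2w(k,(-.197,-.16,.215)),'tab',k2w(k,(-.08,-.028,.288)))
print(np.degrees(k[2]))
E
```

```text
[ 0.69752265 -0.12569568  0.16535822] [-0.3 -2.  -0.6 -3.2  0.9 -2.3  0.3 -0.1 -1.  -2.2 -2.8 -0.1 -2.6 -1.3
 -1.9 -1.1]
[0.65317117] [-1.7 -0.7  1.  -2.4 -0.8 -2.3 -1.  -1.5]
0.85 [array([445.63817961,  43.35285531]), array([463.91077561,  42.68182265]), array([482.17768872,  42.01099869])]
1 [array([446.16558591,  44.94449875]), array([464.60345663,  44.26714381]), array([483.03554119,  43.59000144])]
1.15 [array([446.75723602,  48.64580664]), array([465.35407229,  47.96202245]), array([483.94502217,  47.27845469])]
0 [374.45050708 204.67161821] [272.96358151 152.01933348]
0.006 [379.13596577 199.07583336] [276.62578742 155.53575296]
0.012 [383.79798576 193.50804106] [280.30249629 159.06609805]
keeper [ 0.53512549 -0.26431806  0.236     ] [212.59383743 249.39858027] [311.46957514 100.0618512 ]
hinge [ 0.56072368 -0.0349761   0.163     ] push [ 0.47410297 -0.10222083  0.215     ] push shut [ 0.53279807 -0.14101931  0.215     ] peg home [ 0.52954674 -0.31594051  0.215     ] tab [ 0.62322285 -0.1664822   0.288     ]
9.47432787409743
```

```bash
python3 - <<'E'
from fit import *
zs=lambda x,y:np.array([110+x/2.7-.3,170+y/2.7-.3]);zi=lambda x,y:np.array([140+x/3.1-.3,110+y/3.1-.3])
K=[('sc',zs(262,287),(-.12,-.12,.27)),('sc',zs(445,78),(-.12,.12,.27)),('sc',zs(690,222),(.12,.12,.27)),('sc',zs(523,460),(.12,-.12,.27)),
('si',zi(257,107),(-.12,-.12,.27)),('si',zi(60,217),(.12,-.12,.27)),('si',zi(200,380),(.12,.12,.27)),('si',zi(408,243),(-.12,.12,.27)),
('sc',zs(262,413),(-.14,-.14,.01)),('si',zi(218,542),(.14,.14,.0)),('si',zi(435,395),(-.14,.14,.01)),('sc',zs(677,348),(.14,.14,.01))]
D=[('sc',zs(183,102),(.212,.045,.263)),('sc',zs(413,47),(.006,.045,.263)),('si',zi(437,86),(.212,.045,.263)),('si',zi(447,237),(.006,.045,.263))]
O=[np.zeros(3)]
for name in('z','campix','camonly sc','camonly si'):
  def f(p):
    z=p[4] if name=='z' else 0
    b={'sc':p[4:6],'si':p[6:8]} if name!='z' else {'sc':0,'si':0}
    keep=lambda c:name[-2:]==c or 'only' not in name
    r=[proj(c,k2w(p,q)+[0,0,z])+b[c]-u for c,u,q in K if keep(c)]
    r+=[proj(c,k2w(p,door(p[3],*q))+[0,0,z])+b[c]-u for c,u,q in D if keep(c)]
    return np.concatenate(r+[p[4:8]*([.3]*4 if name!='z' else [100,1,1,1])])
  s=least_squares(f,[.7,-.12,.16,.65]+[0]*4);print(name,s.x.round(4),s.cost.round(1),s.fun.round(1))
E
```

```text
z [ 0.6959 -0.1264  0.1606  0.6556 -0.0075  0.      0.      0.    ] 14.8 [-0.4 -0.8 -0.7 -1.3 -0.  -0.2 -0.9  1.2  0.2 -0.6 -1.5  1.2 -1.8  0.
 -1.2  0.6 -0.7 -0.1  2.5  2.   0.2  0.2  0.4 -0.4 -1.3  0.5  1.1 -0.5
  0.3 -0.4 -0.4  0.3 -0.7  0.   0.   0. ]
campix [ 0.6888 -0.1221  0.1601  0.6545  1.1921  4.918  -2.2721  1.0185] 15.3 [-0.3 -1.  -0.3 -1.2  0.4 -0.3 -0.7  0.8  0.3 -1.2 -1.5  0.7 -1.4 -0.4
 -0.7  0.1 -0.4  0.5  2.5  2.   0.4  0.1  0.9  0.4 -1.1  0.6  1.4 -0.3
  0.5 -1.   0.2 -0.2  0.4  1.5 -0.7  0.3]
camonly sc [ 0.6917 -0.119   0.1631  0.6632 -0.6397  5.018   0.      0.    ] 5.1 [-0.  -0.7 -0.5 -1.1  0.5 -0.5 -0.1  0.8 -0.5  0.8  0.7  0.3 -1.2  0.3
  1.3 -0.3 -0.2  1.5  0.   0. ]
camonly si [ 0.6805 -0.1274  0.1509  0.6399  0.      0.     -3.7143  3.138 ] 8.1 [ 0.9 -1.1 -0.9  0.1 -1.5 -1.  -0.7  0.3  2.1  1.5  0.2  0.5  0.1 -0.6
  0.2 -0.   0.   0.  -1.1  0.9]
```

```bash
python3 - <<'E'
from fit import *
R0=np.array([[.32202462,-.94673049,.00123621],[-.91506953,-.31091994,.25685899],[-.24279187,-.08384614,-.9664481]]);t=np.array([-.60107092,-.03045572,.38954984])
C=-R0.T@t;print('wristcam',C)
E0=np.array([[-.9464,-.0005,.3229],[-.3229,.0019,-.9464],[0,-1,-.002]]);tcp=np.array([.1937,-.5676,.2215])
print('in tool',E0.T@(C-tcp),'axes',(E0.T@R0.T).round(3))
for n,a,b,ra,rb in(('pink',(88,167),(262,45),83,48),('white',(167,95),(345,105),77,58)):
  s=least_squares(lambda X:np.concatenate([proj('sc',X)-a,proj('si',X)-b]),[.3,-.2,.6]);X=s.x
  for c,r in(('sc',ra),('si',rb)):
    fv,cx,cy,R,tt=CAM[c];f=210/np.tan(np.radians(fv)/2);print(n,X.round(3),'rad',r*(np.array(R)@X+tt)[2]/f,s.fun.round(1))
E
```

```text
wristcam [ 0.26027007 -0.54585921  0.38504558]
in tool [-0.07002201 -0.16353756  0.0005929 ] axes [[ 0.001  0.966  0.257]
 [-0.003 -0.257  0.966]
 [ 1.    -0.002  0.003]]
pink [ 0.403 -0.334  0.515] rad 0.14569865035994828 [ 0.2  0.3  0.4 -0.5]
pink [ 0.403 -0.334  0.515] rad 0.141822685932915 [ 0.2  0.3  0.4 -0.5]
white [ 0.275 -0.076  0.419] rad 0.16925326772383317 [ 0.  0.  0. -0.]
white [ 0.275 -0.076  0.419] rad 0.16885548525551972 [ 0.  0.  0. -0.]
```

The balloons triangulate to (0.40,-0.33,0.515) with radius 0.144 m and (0.275,-0.076,0.42) with radius 0.169 m, so they hang in the arm's working space. I'll check whether they move, and what the API exposes.

Emit:
step_arm --pt "0 -0.02 0 0 0 0" --pt "0 0 0 0 0 0" --claw 1

```text
time_s: 1.0
tcp_pos: [0.1937, -0.5678, 0.2428]
ee_rot: [[-0.946, -0.0, 0.323], [-0.323, 0.0, -0.946], [-0.0, -1.0, -0.0]]
wrist_force: [0.5, -0.6, 0.5]
width: 0.0713
```

```bash
python3 - <<'E'
from rig import r
import cv2
print([a for a in dir(r) if not a.startswith('_')])
for n in('scene','side'):
    p=r.read_camera(n);cv2.imwrite(f'pics/{n}1.png',p['frame'][:,:,::-1]);print(p['t'])
    d=cv2.absdiff(p['frame'][:,:,::-1].copy(),cv2.imread(f'pics/{n}0.png'));print(d.mean(),(d.max(2)>40).sum())
E
```

```text
['MotionError', 'grip_depth', 'masks_of', 'observe', 'read_camera', 'sign_off']
[-0.38698838 -0.21721662  1.63159174]
3.3205697278911566 565
[ 0.48168195 -0.10134211  1.75397665]
0.6703982426303855 452
```

View pics/scene1.png

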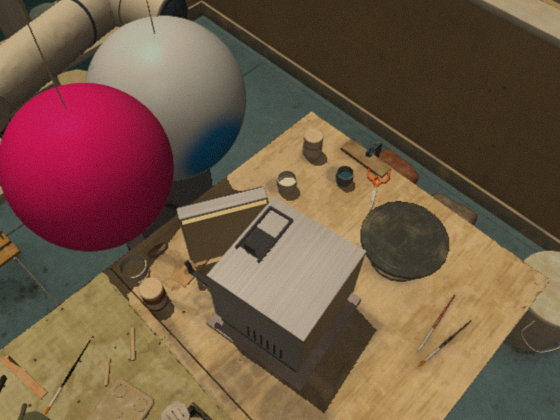

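View pics/side1.png

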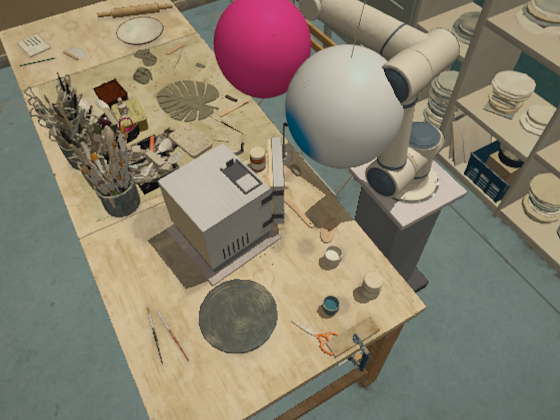

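The balloons are static, and the arm can't get to the kiln without passing near them. I'll go slowly and watch the joint torques for contact.

Emit:
step_arm --pt "-0.02 -0.01 -0.01 0 0.08 0" --pt "-0.02 0 -0.01 0 0.08 0" --pt "-0.02 0 -0.01 0 0 0"

```text
time_s: 1.48
tcp_pos: [0.2439, -0.5227, 0.2464]
ee_rot: [[-0.987, -0.003, 0.16], [-0.16, 0.009, -0.987], [0.002, -1.0, -0.009]]
wrist_force: [-0.1, -0.3, 0.4]
width: 0.0333
```

```bash
cat > look.py <<'E'
from rig import r
import cv2,sys,numpy as np
s=r.observe();print(round(s['time_s'],2),'q',s['joints'].round(3),'tau',s['tau'].round(1),'F',s['wrist_force'].round(1),'T',s['ft_torque'].round(2),'p',s['tcp_pos'].round(4),'w',round(s['width'],4));print(s['ee_rot'].round(3).tolist())
for a in sys.argv[2:]:
    p=r.read_camera(a);cv2.imwrite(f'pics/{a}{sys.argv[1]}.png',p['frame'][:,:,::-1]);np.savez(f'pics/{a}{sys.argv[1]}.npz',**{k:p[k] for k in('fov_y','cx','cy','R','t')})
E
python3 look.py 2 scene side wrist
```

```text
1.48 q [-1.193  0.043  1.238  0.     1.869  0.217] tau [ -1.8 -42.3 -41.    0.    0.1  -0.1] F [-0.1 -0.3  0.4] T [0.02 0.01 0.03] p [ 0.2439 -0.5227  0.2464] w 0.0333
[[-0.987, -0.003, 0.16], [-0.16, 0.009, -0.987], [0.002, -1.0, -0.009]]
```

View pics/side2.png

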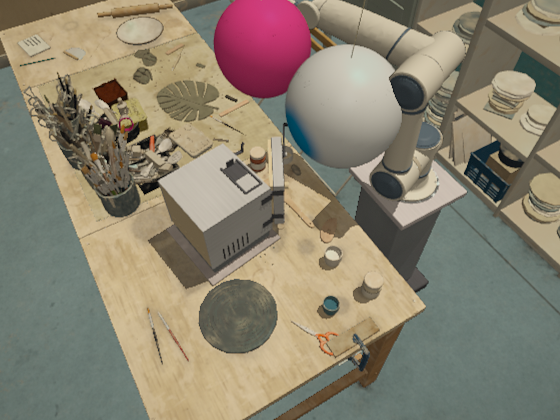

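Emit:
step_arm --pt "-0.02 0 -0.025 0 0 0" --pt "-0.02 0 -0.025 0 0 0" --pt "-0.02 0 -0.025 0 0 0"

```text
time_s: 2.0
tcp_pos: [0.2888, -0.44, 0.2446]
ee_rot: [[-0.987, -0.006, 0.158], [-0.158, 0.011, -0.987], [0.004, -1.0, -0.011]]
wrist_force: [0.4, 0.2, 1.0]
width: 0.0007
```

```bash
python3 look.py 3 scene side wrist; python3 -c "
import cv2,numpy as np
a=[cv2.imread(f'pics/{n}3.png') for n in('scene','side','wrist')]
cv2.imwrite('pics/m3.png',np.hstack([cv2.resize(a[0][:300,:300],(400,400)),cv2.resize(a[1][:300,200:500],(400,400))]))"
```

```text
2.0 q [-1.055 -0.09   1.373 -0.     1.871  0.358] tau [ -2.6 -34.8 -41.3  -0.    0.1  -0.6] F [0.4 0.2 1. ] T [-0.02 -0.02 -0.01] p [ 0.2888 -0.44    0.2446] w 0.0007
[[-0.987, -0.006, 0.158], [-0.158, 0.011, -0.987], [0.004, -1.0, -0.011]]
```

View pics/m3.png

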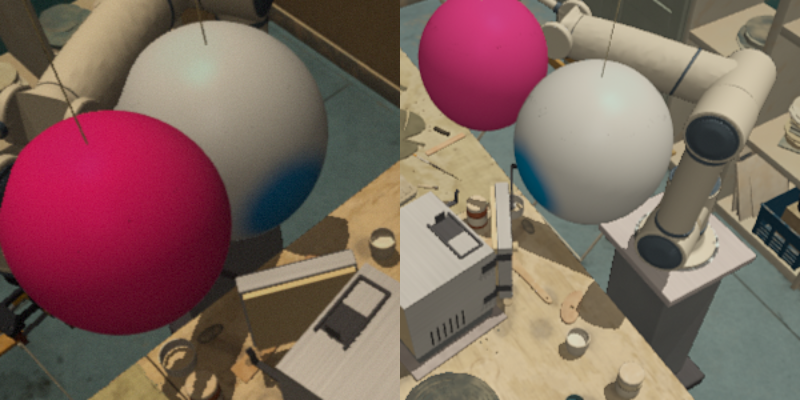

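View pics/wrist3.png

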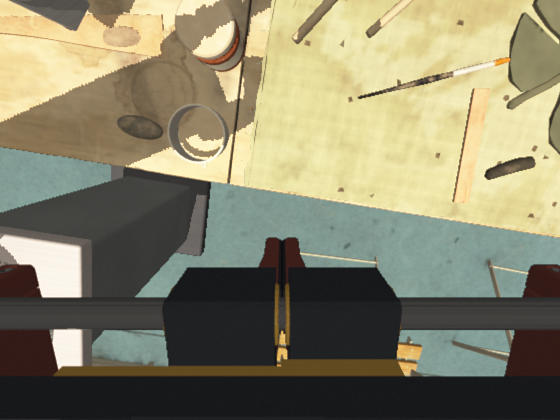

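Emit:
step_arm --pt "-0.02 0 -0.025 0 0 0" --pt "-0.02 0 -0.025 0 0 0"

```text
time_s: 2.4
tcp_pos: [0.3187, -0.3868, 0.2443]
ee_rot: [[-0.988, -0.008, 0.155], [-0.155, 0.01, -0.988], [0.006, -1.0, -0.011]]
wrist_force: [0.3, -0.4, -0.4]
width: 0.0003
```

```bash
python3 look.py 4 scene side; python3 -c "
import cv2,numpy as np
a=[cv2.imread(f'pics/{n}4.png') for n in('scene','side')]
cv2.imwrite('pics/m4.png',np.hstack([cv2.resize(a[0][:300,:300],(400,400)),cv2.resize(a[1][:300,200:500],(400,400))]))"
```

```text
2.4 q [-9.490e-01 -1.570e-01  1.435e+00 -1.000e-03  1.876e+00  4.660e-01] tau [ -2.7 -32.4 -41.    0.    0.1  -0.6] F [ 0.3 -0.4 -0.4] T [-0.03  0.02  0.01] p [ 0.3187 -0.3868  0.2443] w 0.0003
[[-0.988, -0.008, 0.155], [-0.155, 0.01, -0.988], [0.006, -1.0, -0.011]]
```

View pics/m4.png

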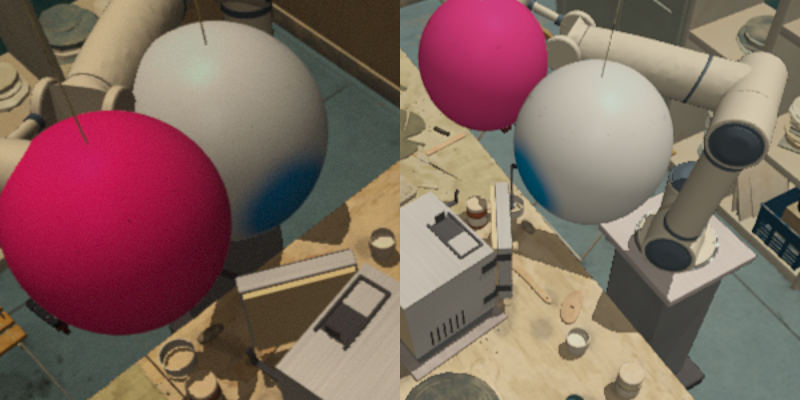

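No contact yet: torque and force are steady and the balloons haven't moved, even though by my measurement the hand already overlaps the pink one. I'll check the wrist view and continue slowly.

Emit:
step_arm --pt "-0.02 0 -0.04 0 0 0" --pt "-0.02 0 -0.04 0 0 0"

```text
time_s: 2.75
tcp_pos: [0.345, -0.3034, 0.2439]
ee_rot: [[-0.988, -0.009, 0.152], [-0.152, 0.009, -0.988], [0.008, -1.0, -0.011]]
wrist_force: [0.6, 0.6, 0.0]
width: 0.0002
```

```bash
python3 look.py 5 scene side wrist; python3 -c "
import cv2,numpy as np
a=[cv2.imread(f'pics/{n}5.png') for n in('scene','side')]
cv2.imwrite('pics/m5.png',np.hstack([cv2.resize(a[0][:300,:300],(400,400)),cv2.resize(a[1][:300,200:500],(400,400))]))"
```

```text
2.75 q [-0.795 -0.269  1.532 -0.     1.892  0.623] tau [ -4.2 -26.8 -41.1  -0.1   0.1  -0.9] F [0.6 0.6 0. ] T [-0.04 -0.01  0.03] p [ 0.345  -0.3034  0.2439] w 0.0002
[[-0.988, -0.009, 0.152], [-0.152, 0.009, -0.988], [0.008, -1.0, -0.011]]
```

View pics/m5.png

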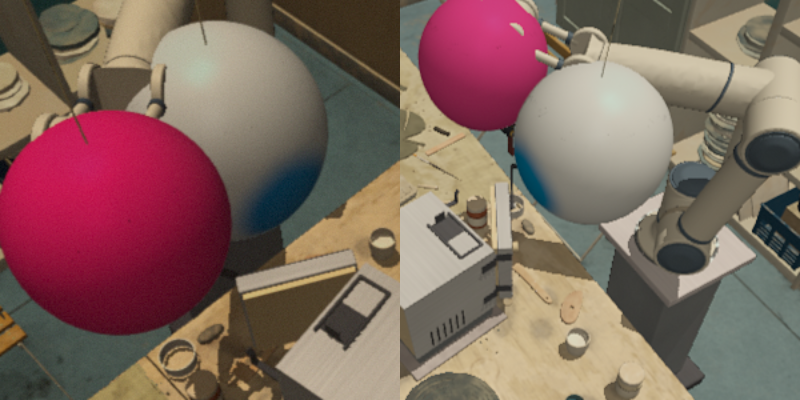

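View pics/wrist5.png

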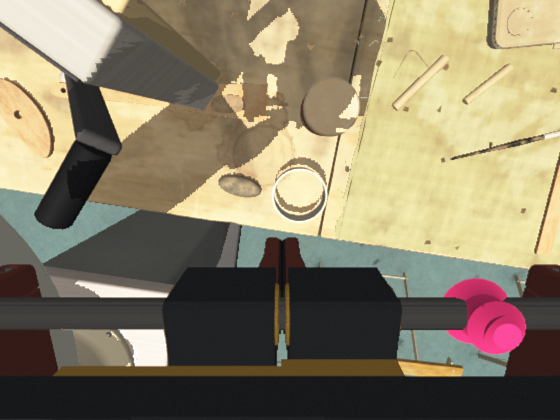

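The arm visibly passes through both balloons with no force or torque change, so they are visual only. The wrist view shows the door top at (60,30), the lever at (90,110) and the peg end at (55,220). I'll raise and look over the kiln for accurate measurement.

```bash
python3 - <<'E'
from fit import *
k=[.694,-.125,.161];th=.655
for a in (.85,1.15):print('peg',k2w(k,latch(th,a,.095,.032)),k2w(k,latch(th,a,.095,.051)))
E
```

```text
peg [ 0.37615023 -0.20821627  0.28637164] [ 0.3594218  -0.1992074   0.28637164]
peg [ 0.3874787  -0.18718064  0.30171257] [ 0.37075027 -0.17817176  0.30171257]
```

Emit:
step_arm --pt "0 -0.06 0 0 0 0" --pt "0 -0.06 0 0 0 0" --pt "-0.05 -0.02 -0.05 0 0 0" --pt "-0.04 0 -0.05 0 0 0" --pt "0 0 0 0 0 0"

```text
time_s: 3.52
tcp_pos: [0.4144, -0.2073, 0.3796]
ee_rot: [[-0.99, -0.017, 0.142], [-0.142, 0.013, -0.99], [0.015, -1.0, -0.015]]
wrist_force: [-0.7, -0.3, -0.4]
width: 0.0002
```

```bash
python3 look.py 6 wrist
```

```text
3.52 q [-0.539 -0.16   1.191  0.003  2.132  0.891] tau [  2.2 -31.7 -38.3   0.5   0.1   0.6] F [-0.7 -0.3 -0.4] T [-0.03  0.   -0.01] p [ 0.4144 -0.2073  0.3796] w 0.0002
[[-0.99, -0.017, 0.142], [-0.142, 0.013, -0.99], [0.015, -1.0, -0.015]]
```

View pics/wrist6.png

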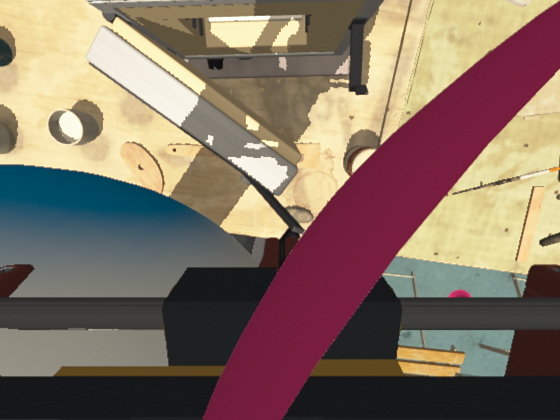

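```bash
python3 -c "
import cv2
a=cv2.imread('pics/wrist6.png')[0:250,70:390];cv2.imwrite('pics/z6.png',cv2.resize(a,None,fx=2.4,fy=2.4,interpolation=cv2.INTER_CUBIC))"
```

```text
(no output)
```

View pics/z6.png

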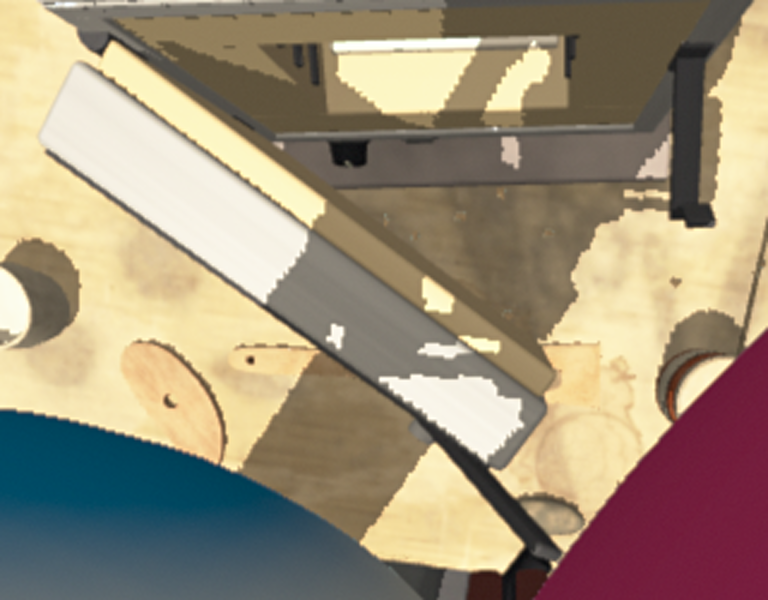

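Emit:
step_arm --pt "-0.05 0 0.0 0 0 0" --pt "-0.05 0 0 0 0 0" --pt "0 0 0 0 0 0"

```text
time_s: 3.95
tcp_pos: [0.5133, -0.2034, 0.3751]
ee_rot: [[-0.991, -0.022, 0.13], [-0.13, 0.01, -0.991], [0.02, -1.0, -0.013]]
wrist_force: [-0.1, -0.6, -1.0]
width: 0.0004
```

```bash
python3 look.py 7 wrist
```

```text
3.95 q [-0.439  0.074  0.973  0.     2.119  1.002] tau [  1.5 -42.2 -40.    0.3  -0.1   0.3] F [-0.1 -0.6 -1. ] T [ 0.08 -0.   -0.  ] p [ 0.5133 -0.2034  0.3751] w 0.0004
[[-0.991, -0.022, 0.13], [-0.13, 0.01, -0.991], [0.02, -1.0, -0.013]]
```

View pics/wrist7.png

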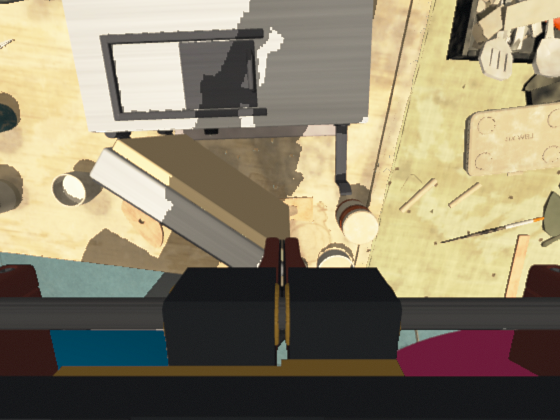

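```bash
python3 -c "
import cv2
a=cv2.imread('pics/wrist7.png')[0:270,60:390];cv2.imwrite('pics/z7.png',cv2.resize(a,None,fx=2.2,fy=2.2,interpolation=cv2.INTER_CUBIC))"
```

```text
(no output)
```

View pics/z7.png

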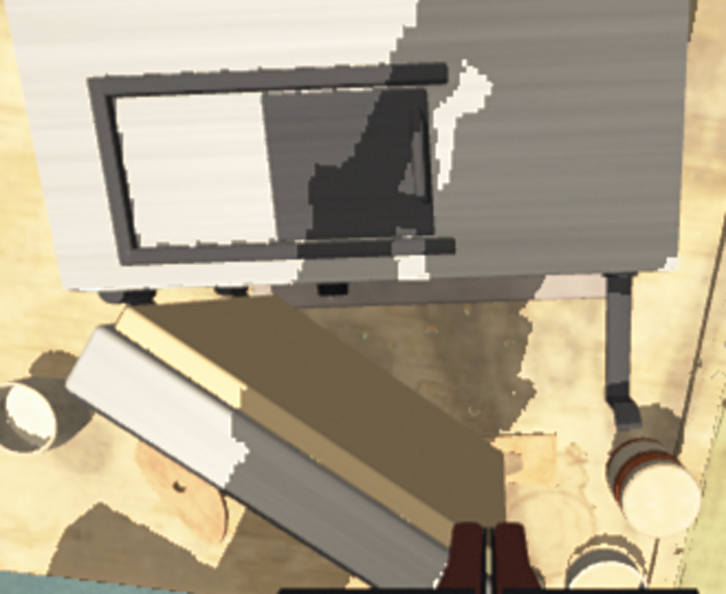

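```bash
cat > fit2.py <<'E'
from fit import *
for n in('wrist6','wrist7'):
    z=np.load(f'pics/{n}.npz');CAM[n]=(float(z['fov_y']),float(z['cx']),float(z['cy']),z['R'],z['t'])
zs=lambda x,y:np.array([110+x/2.7-.3,170+y/2.7-.3]);zi=lambda x,y:np.array([140+x/3.1-.3,110+y/3.1-.3])
z6=lambda x,y:np.array([70+x/2.4-.3,y/2.4-.3]);z7=lambda x,y:np.array([60+x/2.2-.3,y/2.2-.3])
E
python3 - <<'E'
from fit2 import *
K=[('wrist7',z7(678,270),(-.12,-.12,.27)),('wrist7',z7(66,290),(-.12,.12,.27))]
D=[('wrist7',z7(66,382),(.006,.045,.263)),('wrist6',z6(42,142),(.006,.045,.263)),('wrist6',z6(498,468),(.212,.045,.263))]
for dz in(0,-.0075):
  f=lambda p:np.concatenate([proj(c,k2w(p,q)+[0,0,dz])-u for c,u,q in K]+[proj(c,k2w(p,door(p[3],*q))+[0,0,dz])-u for c,u,q in D])
  s=least_squares(f,[.69,-.125,.16,.65]);k=s.x[:3];th=s.x[3];print(dz,s.x.round(4),s.fun.round(1))
f=lambda p:np.concatenate([proj(c,k2w(p,q)+[0,0,p[4]])-u for c,u,q in K]+[proj(c,k2w(p,door(p[3],*q))+[0,0,p[4]])-u for c,u,q in D])
s=least_squares(f,[.69,-.125,.16,.65,0]);print('z',s.x.round(4),s.fun.round(1))
k=s.x[:3];th=s.x[3]
for kk,tt,dz in((k,th,s.x[4]),):
  pr=lambda c,P:proj(c,k2w(kk,P)+[0,0,dz])
  print('keeper',[(pr('wrist7',(x,-.11,.236))-[60,0])*2.2 for x in(-.181,-.191)])
  for t in(0,.006,.012):print(t,[(pr('wrist7',(x,-.028+t,.297))-[60,0])*2.2 for x in(-.066,-.094)])
  for a in(.85,1,1.15):print(a,(pr('wrist6',latch(tt,a,.095))-[70,0])*2.4,(pr('wrist6',latch(tt,a,.095,.003))-[70,0])*2.4)
E
```

```text
0 [ 0.697  -0.1297  0.1572  0.6435] [ 1.5  0.   0.2 -0.8 -1.5  2.  -3.4 -1.8  3.3  2.1]
-0.0075 [ 0.6969 -0.1273  0.1574  0.6472] [-3.5 -0.2  2.9 -1.3  0.9  0.4 -0.6 -0.3  0.5  0.6]
z [ 0.697  -0.1282  0.1573  0.6459 -0.0046] [-1.6 -0.1  1.9 -1.1  0.   1.  -1.7 -0.8  1.5  1.2]
keeper [array([626.99568442, 406.26865866]), array([626.36234886, 427.15138862])]
0 [array([425.191164  , 107.71382519]), array([429.60698063, 197.84218485])]
0.006 [array([407.22182672, 108.33085336]), array([412.24436967, 198.39292847])]
0.012 [array([389.27120743, 108.94723879]), array([394.8992321 , 198.94311783])]
0.85 [508.98359038 590.11156148] [554.25263333 532.60006529]
1 [484.08009469 582.08151942] [530.44175366 522.18619617]
1.15 [455.05592937 569.8633716 ] [502.19784796 507.67085176]
```

```bash
cat > go.py <<'E'
from fit import *
from rig import r
import sys
K=[.697,-.1285,.157]
def to(P):
    s=r.observe();d=s['ee_rot'].T@(np.asarray(P)-s['tcp_pos']);return d.round(4)
def yawfix(): # tool-y turn so that tool x = kiln -x, tool y = down
    s=r.observe();c,sn=np.cos(K[2]),np.sin(K[2])
    Rd=np.array([[-c,0,sn],[-sn,0,-c],[0,-1,0]])
    from scipy.spatial.transform import Rotation as Ro
    return Ro.from_matrix(s['ee_rot'].T@Rd).as_rotvec().round(3)
def pushp(th,u=.095,z=.235,e=0):
    h=.010*np.cos(th)+.0135*np.sin(th);return k2w(K,door(th,u,.045+h+e,z))
E
python3 - <<'E'
from go import *
print('pre',pushp(.645,e=.03),'to above',to([*pushp(.645,e=.03)[:2],.375]),'rot',yawfix())
for th in np.arange(.645,-.01,-.0645):print(round(th,3),pushp(th).round(4))
E
```

```text
pre [ 0.43594988 -0.07783454  0.235     ] to above [ 0.0591  0.0042 -0.1345] rot [ 0.012 -0.028  0.019]
0.645 [ 0.4624 -0.0919  0.235 ]
0.58 [ 0.4665 -0.0983  0.235 ]
0.516 [ 0.4711 -0.1044  0.235 ]
0.452 [ 0.4761 -0.1102  0.235 ]
0.387 [ 0.4815 -0.1156  0.235 ]
0.322 [ 0.4874 -0.1207  0.235 ]
0.258 [ 0.4936 -0.1253  0.235 ]
0.194 [ 0.5001 -0.1295  0.235 ]
0.129 [ 0.507  -0.1332  0.235 ]
0.064 [ 0.5141 -0.1364  0.235 ]
0.0 [ 0.5215 -0.1391  0.235 ]
```

Emit:
step_arm --pt "0.03 0 -0.045 0.012 -0.028 0.019" --pt "0.035 0 -0.045 0 0 0" --pt "0 0 -0.045 0 0 0"

```text
time_s: 4.38
tcp_pos: [0.4239, -0.0851, 0.3745]
ee_rot: [[-0.99, -0.005, 0.144], [-0.144, 0.0, -0.99], [0.005, -1.0, -0.001]]
wrist_force: [0.8, -0.1, 0.2]
width: 0.0004
```

```bash
python3 -c "
from go import *
print(to(pushp(.645,e=.03)),yawfix())"
```

```text
[-0.0137  0.1395 -0.0053] [ 0.001 -0.012  0.005]
```

Emit:
step_arm --pt "-0.004 0.05 -0.003 0.001 -0.012 0.005" --pt "-0.004 0.05 -0.003 0 0 0" --pt "0 0.036 0 0 0 0" --pt "0 0 0 0 0 0"

```text
time_s: 4.88
tcp_pos: [0.4263, -0.0826, 0.2401]
ee_rot: [[-0.989, 0.011, 0.15], [-0.15, -0.006, -0.989], [-0.01, -1.0, 0.008]]
wrist_force: [-0.5, 0.2, 0.5]
width: 0.0003
```

```bash
python3 look.py 8 scene side wrist; python3 -c "
from go import *
print(to(pushp(.645)),yawfix())
R=r.observe()['ee_rot']
for th in np.arange(.6,-.01,-.06):print(round(th,2),(R.T@(pushp(th)-pushp(th+.06))).round(4))"; python3 -c "
import cv2,numpy as np
a=[cv2.imread(f'pics/{n}8.png') for n in('scene','side')]
cv2.imwrite('pics/m8.png',np.hstack([cv2.resize(a[0][100:340,100:340],(400,400)),cv2.resize(a[1][80:280,150:350],(400,400))]))"
```

```text
4.88 q [-0.267 -0.362  1.613 -0.003  1.878  1.152] tau [  0.3 -24.2 -38.8   0.1  -0.4   0. ] F [-0.5  0.2  0.5] T [-0.   -0.    0.01] p [ 0.4263 -0.0826  0.2401] w 0.0003
[[-0.989, 0.011, 0.15], [-0.15, -0.006, -0.989], [-0.01, -1.0, 0.008]]
[-0.032   0.0105  0.0144] [-0.01  -0.006 -0.017]
0.6 [-0.0027  0.0001  0.0065]
0.54 [-0.0032  0.0001  0.0063]
0.48 [-0.0036  0.0001  0.0061]
0.42 [-0.004   0.0001  0.0059]
0.36 [-0.0044  0.0001  0.0056]
0.3 [-0.0048  0.0001  0.0053]
0.24 [-0.0052  0.0001  0.005 ]
0.18 [-0.0055  0.0001  0.0047]
0.12 [-0.0059  0.0001  0.0043]
0.06 [-0.0061  0.0001  0.0039]
0.0 [-0.0064  0.0001  0.0035]
```

View pics/m8.png

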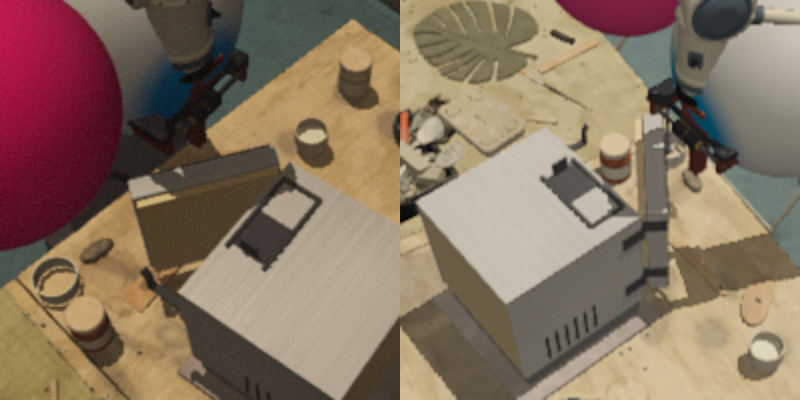

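View pics/wrist8.png

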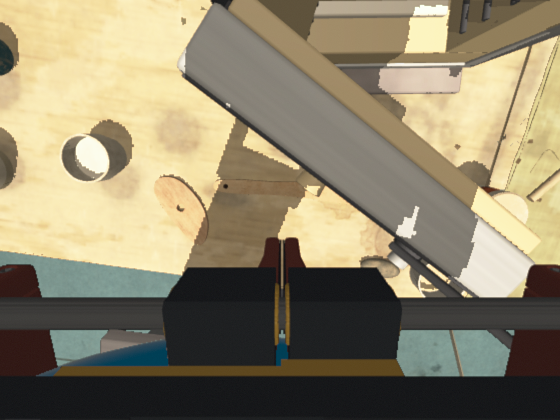

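The fingertips stand about 30 mm in front of the door face, midway along it and clear of the lever. I'll approach slowly.

Emit:
step_arm --pt "-0.009 0.002 0.004 0 0 0" --pt "-0.009 0.001 0.004 0 0 0" --pt "-0.008 0.001 0.004 0 0 0" --pt "-0.006 0 0.003 0 0 0"

```text
time_s: 5.52
tcp_pos: [0.4653, -0.0942, 0.2458]
ee_rot: [[-0.988, 0.023, 0.15], [-0.15, -0.01, -0.989], [-0.021, -1.0, 0.013]]
wrist_force: [-5.6, -1.4, -0.4]
width: 0.0003
```

```bash
python3 look.py 9; python3 -c "
from go import *
print(to(pushp(.645)),yawfix())"
```

```text
5.53 q [-0.269 -0.262  1.523 -0.003  1.856  1.15 ] tau [  1.1 -29.6 -41.7   0.9  -2.   -0. ] F [-5.6 -1.4 -0.4] T [-0.12  0.98 -0.1 ] p [ 0.4653 -0.0942  0.2458] w 0.0003
[[-0.988, 0.023, 0.15], [-0.15, -0.01, -0.989], [-0.021, -1.0, 0.013]]
[ 0.0027  0.0107 -0.0029] [-0.013 -0.007 -0.021]
```

Emit:
step_arm --pt "-0.004 0.003 0.006 -0.006 -0.004 -0.01" --pt "-0.004 0.003 0.006 -0.006 -0.004 -0.01" --pt "-0.005 0.003 0.006 0 0 -0.005" --pt "-0.005 0.003 0.006 0 0 -0.005"

```text
time_s: 6.02
tcp_pos: [0.4884, -0.1162, 0.2336]
ee_rot: [[-0.987, -0.011, 0.159], [-0.159, -0.001, -0.987], [0.011, -1.0, -0.0]]
wrist_force: [-2.5, 1.3, 1.6]
width: 0.0005
```

```bash
python3 look.py 10 side wrist; python3 -c "
from go import *
print(yawfix())
p=r.observe()['tcp_pos']
print([ (round(t,2),(pushp(t)-p).round(3)) for t in (.5,.4,.3)])"
```

```text
6.03 q [-0.298 -0.16   1.457 -0.005  1.855  1.111] tau [  0.1 -33.4 -39.8   0.   -0.7   0.1] F [-2.5  1.3  1.6] T [ 0.1   0.31 -0.04] p [ 0.4884 -0.1162  0.2336] w 0.0005
[[-0.987, -0.011, 0.159], [-0.159, -0.001, -0.987], [0.011, -1.0, -0.0]]
[0.    0.002 0.011]
[(0.5, array([-0.016,  0.011,  0.002])), (0.4, array([-0.008,  0.002,  0.002])), (0.3, array([ 0.001, -0.006,  0.002]))]
```

View pics/wrist10.png

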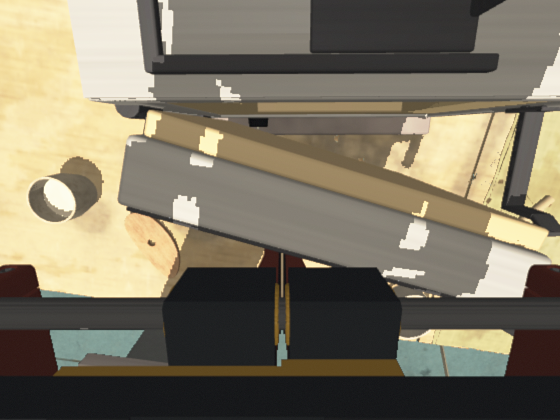

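Emit:
step_arm --pt "-0.005 0 0.004 0 0 0.005" --pt "-0.005 0 0.004 0 0 0.005" --pt "-0.006 0.001 0.004 0 0 0" --pt "-0.005 0.001 0.003 0 0 0"

```text
time_s: 6.62
tcp_pos: [0.5128, -0.1284, 0.2312]
ee_rot: [[-0.987, -0.0, 0.159], [-0.159, 0.0, -0.987], [0.0, -1.0, -0.0]]
wrist_force: [-2.8, 0.1, 1.4]
width: 0.0004
```

```bash
python3 look.py 11 wrist; python3 -c "
from go import *
print(yawfix(),to(pushp(0)))"
```

```text
6.62 q [-0.31  -0.099  1.405  0.     1.835  1.102] tau [  0.2 -36.  -40.    0.2  -0.7  -0. ] F [-2.8  0.1  1.4] T [0.05 0.32 0.06] p [ 0.5128 -0.1284  0.2312] w 0.0004
[[-0.987, -0.0, 0.159], [-0.159, 0.0, -0.987], [0.0, -1.0, -0.0]]
[ 0.     0.002 -0.   ] [-0.0064 -0.0043  0.0117]
```

View pics/wrist11.png

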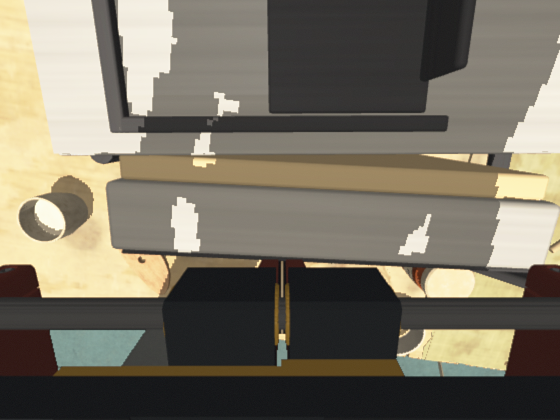

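Emit:
step_arm --pt "-0.004 0 0.003 0 0 0" --pt "-0.003 0 0.002 0 0 0" --pt "-0.003 0 0.002 0 0 0"

```text
time_s: 7.05
tcp_pos: [0.5182, -0.1311, 0.2306]
ee_rot: [[-0.987, -0.018, 0.16], [-0.16, 0.007, -0.987], [0.016, -1.0, -0.01]]
wrist_force: [-21.9, 8.2, 6.7]
width: 0.0007
```

```bash
python3 look.py 12 wrist; python3 -c "
from go import *
print(yawfix(),to(pushp(0)))"
```

```text
7.05 q [-3.120e-01 -6.600e-02  1.375e+00  1.000e-03  1.851e+00  1.098e+00] tau [ -1.4 -32.4 -43.   -0.3  -7.3   0.1] F [-21.9   8.2   6.7] T [1.26 3.22 0.12] p [ 0.5182 -0.1311  0.2306] w 0.0007
[[-0.987, -0.018, 0.16], [-0.16, 0.007, -0.987], [0.016, -1.0, -0.01]]
[0.01  0.004 0.017] [-0.0019 -0.0045  0.0083]
```

View pics/wrist12.png

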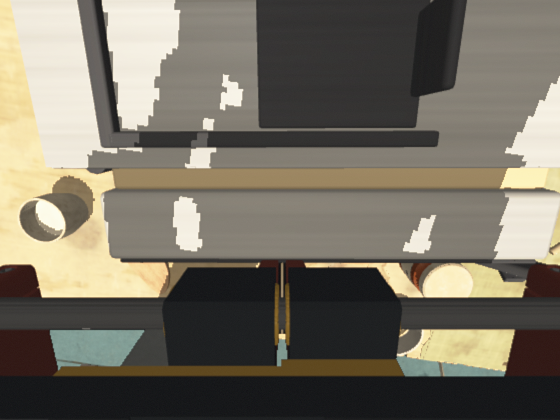

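The door is shut: its face and front edge are parallel to the roof edge, and the force rose at the stop. I'll back off, rise and measure the peg.

Emit:
step_arm --pt "0.01 0 0 0.01 0 0.017" --pt "0.03 -0.005 0 0 0 0" --pt "0.02 -0.06 0 0 0 0" --pt "0 -0.06 0.03 0 0 0" --pt "0 0 0 0 0 0"

```text
time_s: 7.72
tcp_pos: [0.4624, -0.1711, 0.3542]
ee_rot: [[-0.987, -0.004, 0.162], [-0.162, 0.001, -0.987], [0.004, -1.0, -0.002]]
wrist_force: [0.3, -0.1, -0.2]
width: 0.0006
```

```bash
python3 look.py 13 scene side wrist; python3 -c "
from go import *
print(yawfix())
for a in (.85,1.,1.15):print(a,to(k2w(K,latch(0,a,.095))+[0,0,.03]))"; python3 -c "
import cv2,numpy as np
a=[cv2.imread(f'pics/{n}13.png') for n in('scene','side')]
cv2.imwrite('pics/m13.png',np.hstack([cv2.resize(a[0][100:340,100:340],(400,400)),cv2.resize(a[1][80:280,150:350],(400,400))]))"
```

```text
7.72 q [-4.230e-01 -1.220e-01  1.204e+00 -1.000e-03  2.064e+00  9.850e-01] tau [ -0.7 -33.5 -40.2  -0.1   0.2  -0.2] F [ 0.3 -0.1 -0.2] T [ 0.01 -0.01  0.01] p [ 0.4624 -0.1711  0.3542] w 0.0006
[[-0.987, -0.004, 0.162], [-0.162, 0.001, -0.987], [0.004, -1.0, -0.002]]
[0.007 0.008 0.012]
0.85 [-0.0413  0.0308  0.1248]
1.0 [-0.0412  0.0223  0.1134]
1.15 [-0.0413  0.0156  0.1008]
```

View pics/m13.png

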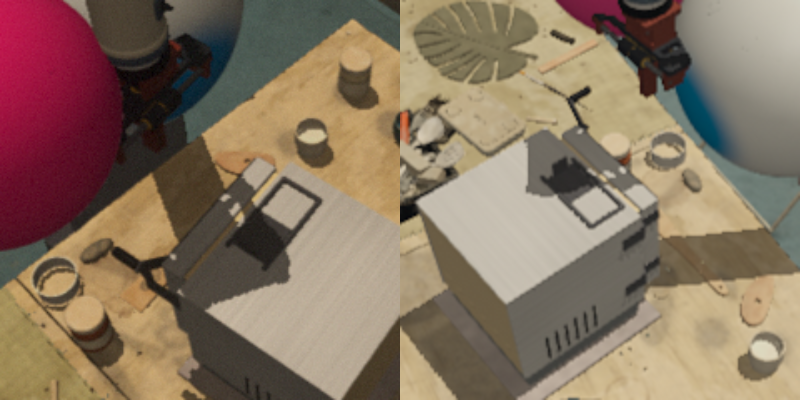

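View pics/wrist13.png

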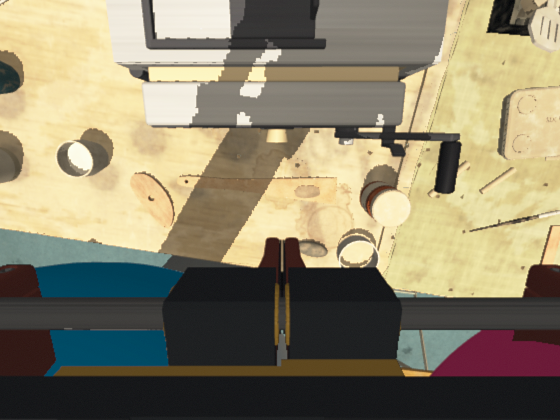

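The wrist view shows the door shut and parallel to the shell, the lever up, and the peg from (450,142) to (445,190).

```bash
python3 - <<'E'
from fit2 import *
from go import K
for n in('wrist13',):
    z=np.load(f'pics/{n}.npz');CAM[n]=(float(z['fov_y']),float(z['cx']),float(z['cy']),z['R'],z['t'])
pr=lambda P,c='wrist13':proj(c,k2w(K,P)).round(1)
for a in(.75,.85,.95,1.05):print(a,[pr(latch(0,a,.095,o)) for o in(.013,.032,.051)],[((pr(latch(0,a,.095,o),'si')-[150,80])*2).round() for o in(.013,.051)])
print('keeper',pr((-.183,-.11,.236)),'door outer corners',[pr(door(t,u,.045,.263)) for t in(0,.03) for u in(.006,.212)],'roof',pr((-.12,.12,.27)),pr((-.12,-.12,.27)))
E
```

```text
0.75 [array([455. , 144.3]), array([451.1, 169.5]), array([447.3, 193.6])] [array([168.,  97.]), array([187.,  87.])]
0.85 [array([450.7, 144.7]), array([446.8, 170.6]), array([443. , 195.4])] [array([170.,  97.]), array([189.,  86.])]
0.95 [array([444.7, 145.1]), array([440.8, 171.7]), array([437.1, 197. ])] [array([172.,  97.]), array([192.,  86.])]
1.05 [array([437.1, 145.4]), array([433.2, 172.6]), array([429.6, 198.5])] [array([175.,  97.]), array([194.,  86.])]
keeper [399.9 147.2] door outer corners [array([144.2, 124.5]), array([402.6, 126.2]), array([142.5, 124.7]), array([399.9, 134.4])] roof [113.9  60.7] [440.5  62.6]
```

Emit:
step_arm --pt "-0.013 0 0.044 0.007 0.008 0.012" --pt "-0.013 0 0.044 0 0 0" --pt "-0.013 0.01 0.04 0 0 0" --pt "0 0.015 0 0 0 0"

```text
time_s: 8.38
tcp_pos: [0.5228, -0.2896, 0.3143]
ee_rot: [[-0.987, -0.007, 0.161], [-0.161, 0.006, -0.987], [0.006, -1.0, -0.007]]
wrist_force: [-0.7, 0.4, -0.1]
width: 0.0003
```

```bash
python3 look.py 14 wrist; python3 -c "
from go import *
print(yawfix())
for a in (.85,.65,.45,.25,0):print(a,to(k2w(K,latch(0,a,.095,.034))+[0,0,.007]))"
```

```text
8.38 q [-5.640e-01  1.340e-01  1.020e+00  1.000e-03  1.997e+00  8.460e-01] tau [ -1.2 -44.8 -42.2  -0.1   0.1  -0.1] F [-0.7  0.4 -0.1] T [ 0.02 -0.02  0.01] p [ 0.5228 -0.2896  0.3143] w 0.0003
[[-0.987, -0.007, 0.161], [-0.161, 0.006, -0.987], [0.006, -1.0, -0.007]]
[0.009 0.006 0.008]
0.85 [ 0.0012  0.019  -0.0027]
0.65 [0.0012 0.0328 0.0103]
0.45 [0.0011 0.0489 0.0204]
0.25 [0.001  0.0666 0.0271]
0 [0.0008 0.0901 0.0302]
```

View pics/wrist14.png

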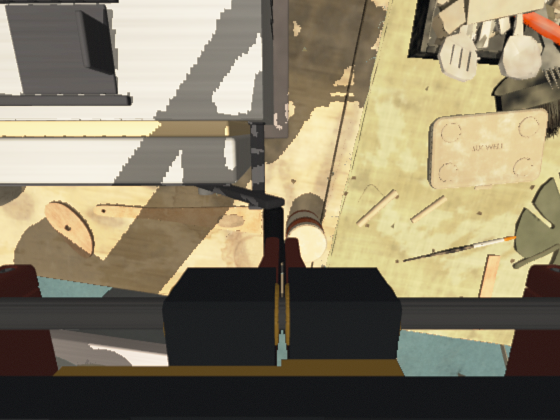

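Fingers are right above the peg (peg at (275,215) running under the tips). Now pressing down along the arc.

Emit:
step_arm --pt "0.001 0.01 0.002 0.004 0.003 0.004" --pt "0 0.01 0.003 0.004 0.003 0.004" --pt "0 0.008 0.005 0 0 0" --pt "0 0.008 0.005 0 0 0"

```text
time_s: 8.93
tcp_pos: [0.5233, -0.3061, 0.279]
ee_rot: [[-0.988, 0.007, 0.153], [-0.153, -0.012, -0.988], [-0.005, -1.0, 0.013]]
wrist_force: [-0.3, -2.3, 2.7]
width: 0.0003
```

```bash
python3 look.py 15; python3 -c "
from go import *
print(yawfix())
for a in (.85,.65,.45,.25,0):print(a,to(k2w(K,latch(0,a,.095,.034))+[0,0,.007]))"
```

```text
8.93 q [-0.582  0.116  1.104 -0.006  1.909  0.833] tau [  1.4 -43.2 -38.2   0.6   0.6   0.1] F [-0.3 -2.3  2.7] T [-0.37 -0.04 -0.03] p [ 0.5233 -0.3061  0.279 ] w 0.0003
[[-0.988, 0.007, 0.153], [-0.153, -0.012, -0.988], [-0.005, -1.0, 0.013]]
[-0.013 -0.003 -0.005]
0.85 [-0.0003 -0.0147 -0.0204]
0.65 [-0.0003 -0.0006 -0.0077]
0.45 [-0.0002  0.0157  0.002 ]
0.25 [-0.0001  0.0336  0.0083]
0 [-0.      0.0571  0.011 ]
```

Emit:
step_arm --pt "0 0.01 0 -0.006 0 0" --pt "0 0.01 0 -0.006 0 0" --pt "0 0.01 0.002 0 0 0" --pt "0 0.01 0.002 0 0 0"

```text
time_s: 9.43
tcp_pos: [0.5239, -0.3156, 0.2432]
ee_rot: [[-0.989, 0.015, 0.148], [-0.149, -0.016, -0.989], [-0.013, -1.0, 0.018]]
wrist_force: [-0.9, -0.1, 1.1]
width: 0.0005
```

```bash
python3 look.py 16 wrist side; python3 -c "
from go import *
print(yawfix())
for a in (.45,.25,0):print(a,to(k2w(K,latch(0,a,.095,.034))+[0,0,.007]))"
```

```text
9.43 q [-0.595  0.108  1.176 -0.005  1.836  0.825] tau [  0.3 -45.1 -40.7   0.2   0.2   0. ] F [-0.9 -0.1  1.1] T [-0.13 -0.03 -0.  ] p [ 0.5239 -0.3156  0.2432] w 0.0005
[[-0.989, 0.015, 0.148], [-0.149, -0.016, -0.989], [-0.013, -1.0, 0.018]]
[-0.015 -0.008 -0.01 ]
0.45 [-0.0017 -0.022  -0.0064]
0.25 [-0.0015 -0.004  -0.0002]
0 [-0.0013  0.0195  0.0024]
```

View pics/wrist16.png

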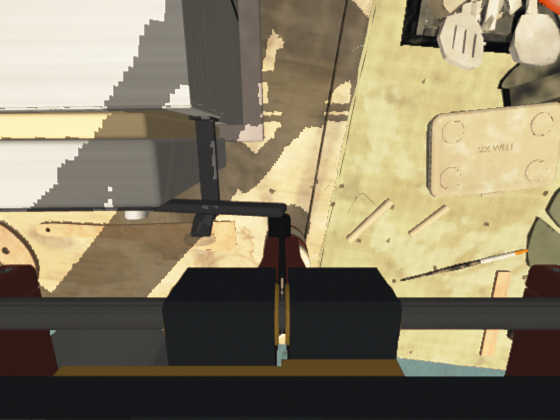

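The lever is nearly level and still above the keeper's hook at (205,215), and the finger is still on the peg. I'll go on until it seats.

Emit:
step_arm --pt "0 0.007 0.001 -0.015 -0.008 -0.01" --pt "0 0.007 0 0 0 0" --pt "0 0.005 0 0 0 0"

```text
time_s: 9.9
tcp_pos: [0.5242, -0.3159, 0.2213]
ee_rot: [[-0.987, -0.001, 0.158], [-0.158, 0.001, -0.987], [0.001, -1.0, -0.001]]
wrist_force: [0.1, -0.3, 16.4]
width: 0.0002
```

```bash
python3 look.py 17 ; python3 -c "
from go import *
print(yawfix())
for a in (.25,0):print(a,to(k2w(K,latch(0,a,.095,.034))+[0,0,.007]))"
```

```text
9.9 q [-5.980e-01  1.250e-01  1.197e+00  1.000e-03  1.821e+00  8.140e-01] tau [  0.7 -42.2 -36.7   0.4   0.   -0. ] F [ 0.1 -0.3 16.4] T [ 0.06  0.14 -0.05] p [ 0.5242 -0.3159  0.2213] w 0.0002
[[-0.987, -0.001, 0.158], [-0.158, 0.001, -0.987], [0.001, -1.0, -0.001]]
[0.001 0.002 0.001]
0.25 [-0.001  -0.0242 -0.001 ]
0 [-0.001  -0.0007  0.002 ]
```

Emit:
step_arm --pt "0 -0.03 0 0 0 0" --pt "0 -0.06 0 0 0 0" --pt "0 -0.05 0 0 0 0" --pt "0 0 0 0 0 0"

```text
time_s: 10.4
tcp_pos: [0.524, -0.3151, 0.3619]
ee_rot: [[-0.987, -0.005, 0.159], [-0.159, 0.005, -0.987], [0.004, -1.0, -0.005]]
wrist_force: [-0.2, -0.6, -0.5]
width: 0.0005
```

```bash
python3 look.py 18 wrist side; python3 -c "
from go import *
print(yawfix(),to(k2w(K,(-.08,-.065,.36))))"; python3 -c "
import cv2
cv2.imwrite('pics/s18.png',cv2.resize(cv2.imread('pics/side18.png')[80:280,150:350],(600,600),interpolation=cv2.INTER_CUBIC))"
```

```text
10.4 q [-5.980e-01  2.130e-01  8.450e-01  2.000e-03  2.091e+00  8.140e-01] tau [ -0.1 -46.8 -38.8   0.    0.4  -0. ] F [-0.2 -0.6 -0.5] T [ 0.    0.01 -0.07] p [ 0.524  -0.3151  0.3619] w 0.0005
[[-0.987, -0.005, 0.159], [-0.159, 0.005, -0.987], [0.004, -1.0, -0.005]]
[0.011 0.002 0.009] [-0.1205 -0.0034 -0.0918]
```

View pics/wrist18.png

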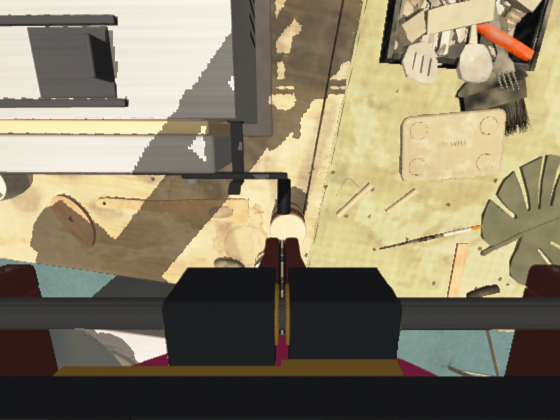

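View pics/s18.png

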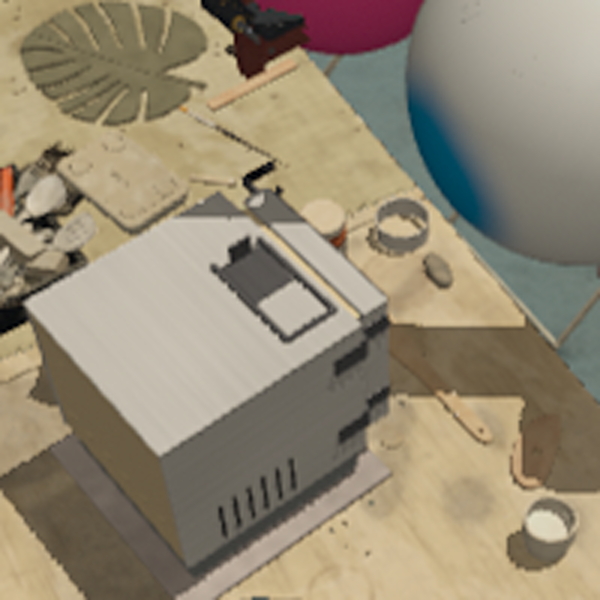

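The latch is level: the lever lies along the door face and behind the keeper lip at (237,185). Next is the damper.

Emit:
step_arm --pt "-0.04 0 -0.031 0.01 0.002 0.009" --pt "-0.04 0 -0.031 0 0 0" --pt "-0.04 -0.002 -0.029 0 0 0" --pt "0 0 0 0 0 0"

```text
time_s: 11.0
tcp_pos: [0.6298, -0.2037, 0.346]
ee_rot: [[-0.988, -0.016, 0.154], [-0.154, 0.007, -0.988], [0.015, -1.0, -0.01]]
wrist_force: [-0.1, -0.4, -1.1]
width: 0.0007
```

```bash
python3 look.py 19 wrist; python3 -c "
from go import *
print(yawfix(),to(k2w(K,(-.08,-.065,.286))),to(k2w(K,(-.08,-.0435,.286))))"
```

```text
11.0 q [-3.650e-01  3.660e-01  6.910e-01  1.000e-03  2.103e+00  1.052e+00] tau [  1.7 -54.8 -39.8   0.4   0.    0.3] F [-0.1 -0.4 -1.1] T [-0.01  0.02 -0.01] p [ 0.6298 -0.2037  0.346 ] w 0.0007
[[-0.988, -0.016, 0.154], [-0.154, 0.007, -0.988], [0.015, -1.0, -0.01]]
[ 0.009 -0.004  0.015] [-0.0003  0.0602  0.0005] [-0.0002  0.0604 -0.021 ]
```

View pics/wrist19.png

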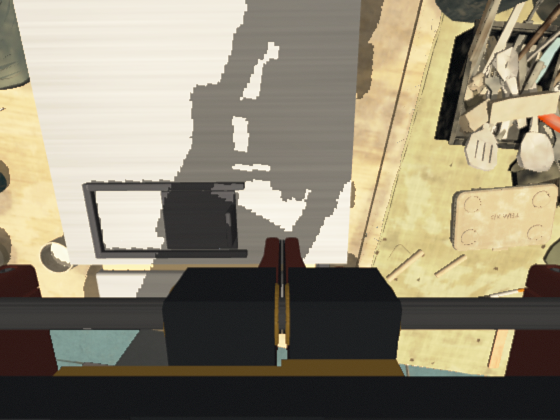

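Emit:
step_arm --pt "0 0.03 0 0.009 -0.004 0.015" --pt "0 0.02 0 0 0 0" --pt "0 0.01 0 0 0 0" --pt "0 0 0 0 0 0"

```text
time_s: 11.55
tcp_pos: [0.6246, -0.2085, 0.2804]
ee_rot: [[-0.988, -0.006, 0.152], [-0.152, 0.001, -0.988], [0.006, -1.0, -0.002]]
wrist_force: [-0.5, -0.3, -0.0]
width: 0.0001
```

```bash
python3 look.py 20 wrist scene; python3 -c "
from go import *
print(yawfix(),to(k2w(K,(-.08,-.065,.286))),to(k2w(K,(-.08,-.0435,.286))))"; python3 -c "
import cv2
cv2.imwrite('pics/s20.png',cv2.resize(cv2.imread('pics/scene20.png')[150:350,150:350],(600,600),interpolation=cv2.INTER_CUBIC))"
```

```text
11.55 q [-0.373  0.285  0.91  -0.002  1.953  1.045] tau [  0.1 -51.9 -39.4   0.   -0.1  -0. ] F [-0.5 -0.3 -0. ] T [-0.03  0.02  0.01] p [ 0.6246 -0.2085  0.2804] w 0.0001
[[-0.988, -0.006, 0.152], [-0.152, 0.001, -0.988], [0.006, -1.0, -0.002]]
[ 0.001 -0.004  0.004] [-0.0034 -0.0039 -0.0028] [-0.0033 -0.0039 -0.0243]
```

View pics/wrist20.png

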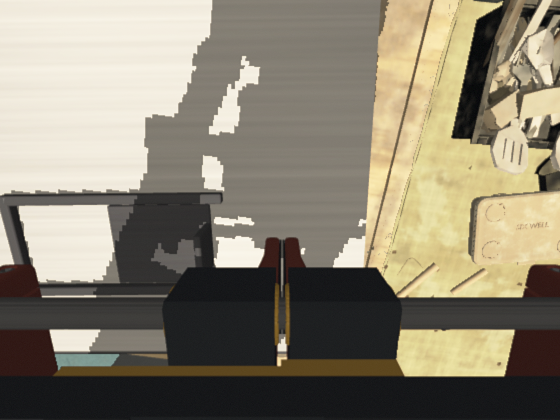

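View pics/s20.png

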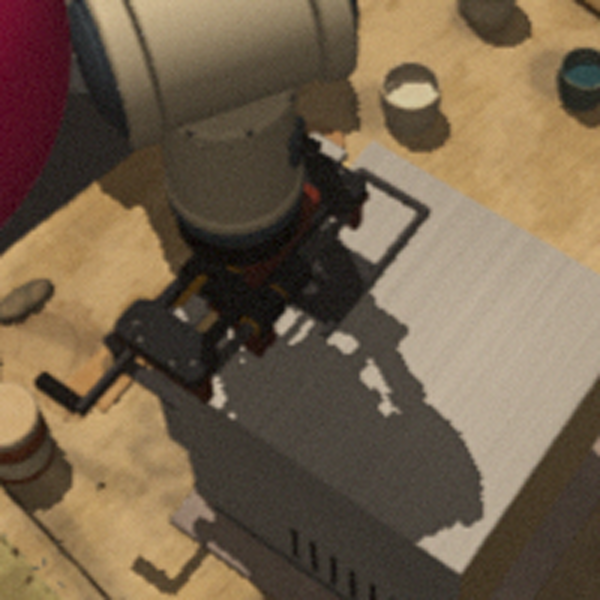

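Emit:
step_arm --pt "-0.002 -0.004 -0.006 0 0 0" --pt "-0.002 -0.001 -0.008 0 0 0" --pt "0 0 -0.008 0 0 0" --pt "0 0 -0.008 0 0 0" --pt "0 0 -0.008 0 0 0"

```text
time_s: 12.28
tcp_pos: [0.624, -0.1681, 0.2905]
ee_rot: [[-0.988, 0.001, 0.152], [-0.152, -0.002, -0.988], [-0.0, -1.0, 0.002]]
wrist_force: [0.1, -1.4, -0.3]
width: 0.0005
```

```bash
python3 look.py 21 wrist; python3 -c "
from go import *
print(yawfix(),to(k2w(K,(-.08,-.0435,.285))),to(k2w(K,(-.08,.0115,.285))))"
```

```text
12.28 q [-0.315  0.248  0.936 -0.002  1.957  1.103] tau [  0.5 -50.4 -40.4   0.5   0.   -0.1] F [ 0.1 -1.4 -0.3] T [-0.22  0.01  0.05] p [ 0.624  -0.1681  0.2905] w 0.0005
[[-0.988, 0.001, 0.152], [-0.152, -0.002, -0.988], [-0.0, -1.0, 0.002]]
[-0.001 -0.004 -0.001] [0.0018 0.0057 0.0168] [ 0.002   0.0057 -0.0382]
```

View pics/wrist21.png

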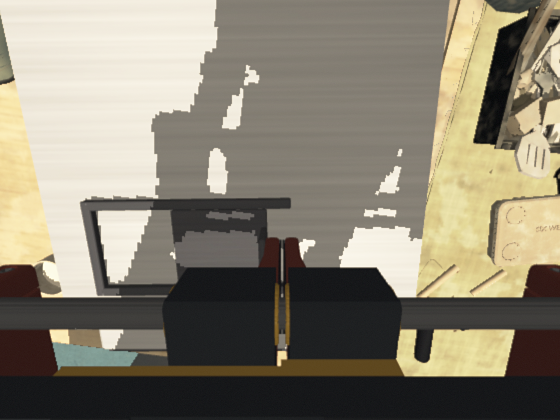

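Emit:
step_arm --pt "0 0.004 -0.005 0 0 0" --pt "0 0.003 -0.008 0 0 0" --pt "0 0.001 -0.008 0 0 0" --pt "0 0 -0.007 0 0 0"

```text
time_s: 12.82
tcp_pos: [0.6194, -0.1383, 0.2822]
ee_rot: [[-0.988, 0.001, 0.152], [-0.152, -0.002, -0.988], [-0.001, -1.0, 0.002]]
wrist_force: [-0.5, -0.6, 0.5]
width: 0.0002
```

```bash
python3 look.py 22 wrist; python3 -c "
from go import *
print(yawfix(),to(k2w(K,(-.08,.0115,.285))))"
```

```text
12.82 q [-0.272  0.208  0.996 -0.002  1.936  1.145] tau [  0.3 -48.3 -39.7   0.4   0.1  -0.1] F [-0.5 -0.6  0.5] T [-0.24  0.01  0.02] p [ 0.6194 -0.1383  0.2822] w 0.0002
[[-0.988, 0.001, 0.152], [-0.152, -0.002, -0.988], [-0.001, -1.0, 0.002]]
[-0.002 -0.004 -0.001] [ 0.002  -0.0027 -0.0081]
```

View pics/wrist22.png

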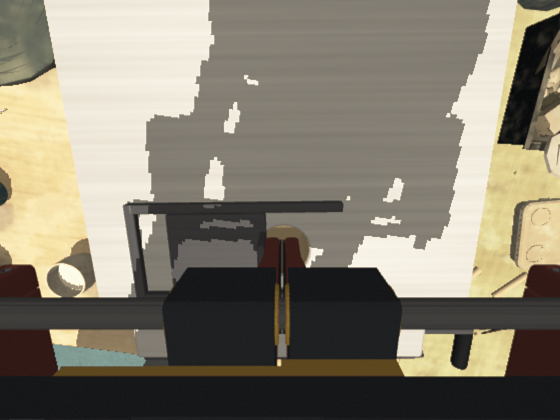

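Emit:
step_arm --pt "0 -0.002 -0.006 0 0 0" --pt "0 0 -0.005 0 0 0" --pt "0 0 -0.004 0 0 0"

```text
time_s: 13.25
tcp_pos: [0.617, -0.1233, 0.2842]
ee_rot: [[-0.989, 0.001, 0.151], [-0.151, -0.005, -0.989], [-0.001, -1.0, 0.005]]
wrist_force: [1.7, -13.8, -1.2]
width: 0.0007
```

```bash
python3 look.py 23 wrist; python3 -c "
from go import *
print(yawfix(),to(k2w(K,(-.08,.0115,.285))))"
```

```text
13.25 q [-0.249  0.193  1.009 -0.005  1.937  1.169] tau [  7.7 -49.5 -39.4   4.2   1.9   0. ] F [  1.7 -13.8  -1.2] T [-2.45 -0.36  0.1 ] p [ 0.617  -0.1233  0.2842] w 0.0007
[[-0.989, 0.001, 0.151], [-0.151, -0.005, -0.989], [-0.001, -1.0, 0.005]]
[-0.005 -0.006 -0.001] [ 0.0018 -0.0008  0.006 ]
```

View pics/wrist23.png

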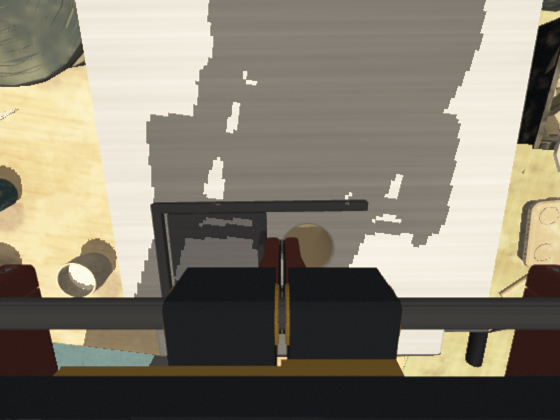

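Hard stop at about 14 N: the plate is against the frame end and the round vent at (307,247) is uncovered. I'll back off and check.

Emit:
step_arm --pt "0 0 0.01 0 0 0" --pt "0 0 0.01 0 0 0" --pt "0 -0.05 0 0 0 0" --pt "0.05 -0.03 0 0 0 0" --pt "0.05 0 0 0 0 0"

```text
time_s: 13.92
tcp_pos: [0.5219, -0.1598, 0.3599]
ee_rot: [[-0.988, -0.011, 0.153], [-0.153, 0.001, -0.988], [0.01, -1.0, -0.002]]
wrist_force: [0.2, 0.4, -0.1]
width: 0.0006
```

Emit:
step_arm --pt "0.03 0 0.05 0 0 0" --pt "0.03 0 0.05 0 0 0" --pt "0 0 0 0 0 0"

```text
time_s: 14.3
tcp_pos: [0.474, -0.2711, 0.3617]
ee_rot: [[-0.988, -0.008, 0.153], [-0.153, 0.001, -0.988], [0.008, -1.0, -0.002]]
wrist_force: [-0.2, 0.5, -0.0]
width: 0.0005
```

```bash
python3 look.py 24 wrist scene side; python3 -c "
import cv2,numpy as np
a=[cv2.imread(f'pics/{n}24.png') for n in('scene','side')]
cv2.imwrite('pics/m24.png',np.hstack([cv2.resize(a[0][150:350,130:330],(400,400)),cv2.resize(a[1][100:300,150:350],(400,400))]))"
```

```text
14.3 q [-0.579  0.028  1.045 -0.005  2.076  0.836] tau [ -1.6 -40.2 -38.9  -0.4  -0.   -0.4] F [-0.2  0.5 -0. ] T [-0.02  0.07 -0.02] p [ 0.474  -0.2711  0.3617] w 0.0005
[[-0.988, -0.008, 0.153], [-0.153, 0.001, -0.988], [0.008, -1.0, -0.002]]
```

View pics/wrist24.png

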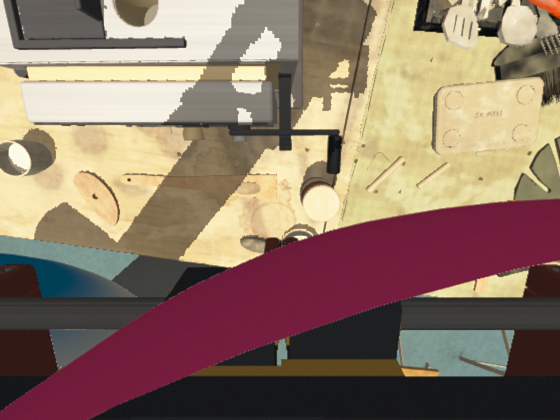

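View pics/m24.png

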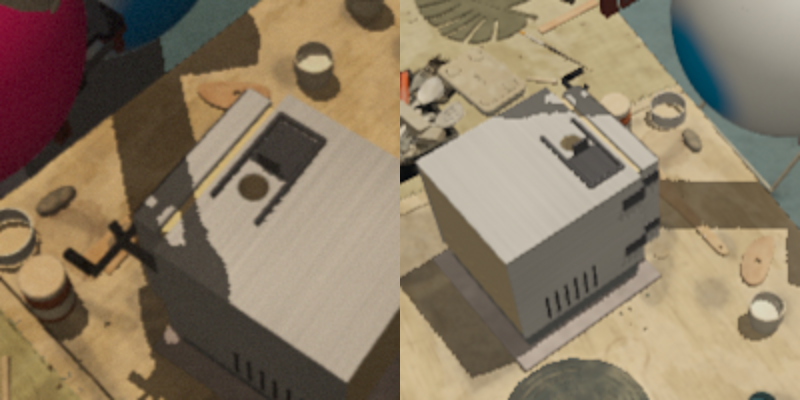

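```bash
python3 - <<'E'
from fit import *
from go import K
z=np.load('pics/wrist24.npz');CAM['w']=(float(z['fov_y']),float(z['cx']),float(z['cy']),z['R'],z['t'])
pr=lambda P,c='w':proj(c,k2w(K,P)).round(1)
for a in(0,.1,.2):print(a,[pr(latch(0,a,.095,o)) for o in(.013,.051)],[(pr(latch(0,a,.095,o),'si')-[150,100])*2 for o in (.013,.051)])
print([pr(door(t,u,.045,.263)) for t in(0,.03) for u in(.006,.212)],'keeper',pr((-.183,-.11,.236)))
for t in(.045,.055):print(t,(pr((-.08,-.028+t,.297),'sc')-[130,150])*2,(pr((-.08,-.028+t,.297),'si')-[150,100])*2)
import cv2
a=cv2.imread('pics/wrist24.png')[40:220,0:400];cv2.imwrite('pics/z24.png',cv2.resize(a,None,fx=2,fy=2,interpolation=cv2.INTER_CUBIC))
E
```

```text
0 [array([334.9, 135.4]), array([333.4, 173.4])] [array([162.2,  77.4]), array([180.4,  67. ])]
0.1 [array([336.1, 135.6]), array([334.5, 174.7])] [array([161.8,  73.4]), array([180.2,  63. ])]
0.2 [array([336.4, 135.8]), array([334.6, 176.2])] [array([161.8,  69.8]), array([180.2,  59.4])]
[array([ 26.1, 122. ]), array([273.3, 120.9]), array([ 24.5, 122.2]), array([271.7, 128.8])] keeper [285.  141.6]
0.045 [261.2 162. ] [173.6 134.2]
0.055 [266.8 155.4] [177.8 138.2]
```

View pics/z24.png

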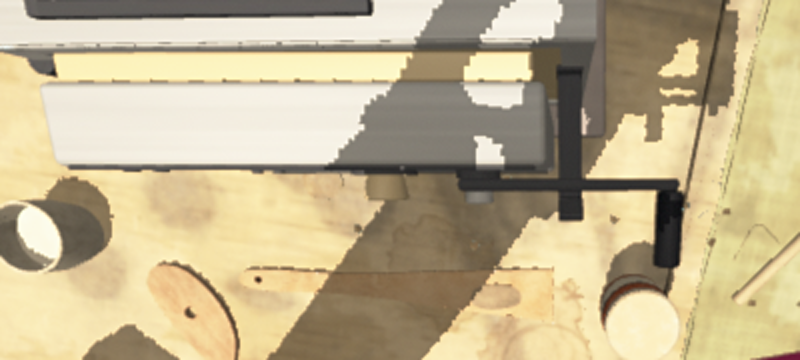

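Everything checks: the peg, door and tab match the fully shut, level and open predictions. Handing in.

```bash
python3 -c "
from rig import r
print(r.sign_off())"
```

```text
the job is handed in; nothing more can be done
None
```

The kiln is ready for its bisque firing: the door is shut, the latch lever is home behind its keeper and the vent damper is fully open. I handed the job in at about 14.3 s of the 54 s allowed.

**What I did:** I pushed the door shut with the closed fingertips, about 0.65 rad at roughly 0.5 rad/s. Next I pressed the latch peg down along its arc, then slid the damper tab to its stop. Nothing was gripped, and the raw cup and the bystanders were left alone.

**Last checks:**
- **Door:** its edge is parallel to the shell, and its corners lie within about 1 px of where a fully shut door should show.
- **Latch:** the peg matches the level lever to about 1 px, and the lever lies between the door and the keeper lip. The fingertip stopped at z = 0.221, against about 0.222 expected.
- **Damper:** the tab reached its stop, and the round vent is fully visible from both fixed cameras and the wrist camera.
- **Clearance:** the arm stood clear of everything, with wrist force close to zero.

**What disagreed or was heavier than planned:**
- **Kiln height:** the camera fits put the kiln 5–7 mm too low, or equally a few pixels off. I relied on wrist-camera views and contact force instead.
- **End-stop force:** the wrist force rose to about 24 N at the door, 16 N at the latch and 14 N at the damper. That is more than the few newtons asked for, but under the limits.
- **Balloons:** the two balloons hanging in the arm's path turned out to be images only; the arm passed through them with no force.

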